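# Bolt the sprung drawing board down level

## Task

The small tilting drawing board is standing up on its spring. Press it down by the knob of its sliding bolt until it lies level on its two rubber rests, slide the bolt fully home under the steel keeper beside the board, then let go so that the board stays locked level. Be gentle: the bracket that carries rests and keeper must never take more than about 15 N, so neither bear down on the rests nor ram the bolt against the keeper, and leave the other things on the table where they are.

Things in the scene. Friction and masses are not known exactly. Their poses are not given: they have to be found in the camera images.
- unit: Fixed tilting-board unit: aluminium base slab 270 (x) by 320 (y) by 26 mm. Origin: centre of its underside, on the table; x points from the board's free edge to its hinge (away from the robot), y from the board towards the keeper, z up. It never moves during the work.
- board (a joint): Tilt of the board, rad: 0 = exactly level; positive = free edge (unit's -x edge, nearest the robot) raised. Starts about 0.3 to 0.4, held up by a spring; holding it down at the bolt knob takes about 4 N half way and 6 to 11 N when level (about 1 N more while moving down). On the rests it reads between -0.037 and 0.037, as the bracket is set; when locked, 0.01 to 0.015 more than that.
- board_hinge (a point): Middle of the hinge axis of the plywood board (210 by 240 by 10 mm); the axis runs along the unit's y, at (100, 0, 56) mm in the unit's frame; it does not move. The board's top face is 5 mm above the axis when level.
- board_edge (a point): Middle of the upper rim of the board's free edge, 205 mm from the hinge axis; tilts with the board (x from free edge to hinge, along the board).
- bolt (a joint): Travel of the bolt along the unit's +y, m: 0 = drawn back, 0.036 = end stop, fully home. Starts at 0 to 0.006, slides with about 2 N of friction, stays where left. Steel bar with square end, 14 mm wide (x), 6 mm thick, 2 mm above the board's top face; its end meets the keeper's mouth after 10 mm of travel and is through at 30 mm.
- bolt_knob (a point): Centre of the top of the bolt's black knob, an upright block 22 (x) by 14 (y) by 34 mm tall on the bar, 175 mm from the hinge axis; its top is 42 mm above the board's top face. Tilts and slides along. Grasp it across y; for 40 mm beside it nothing rises over 11 mm above the board. With the board on its rests the bar has 1.5 mm of room under the keeper's bridge; higher, its end strikes the bridge.
- bracket: Origin and axes are the unit's. A bar along y under the free edge bears two rubber rests (18 mm across, at (-85, -90) and (-85, 70) mm) and, beside the board's +y edge, the keeper: a bridge 36 (x) by 20 (y) mm at (-75, 136), opening 24 mm wide, top 25 mm over the rest tops. Its height was set by hand: rest tops are at 51 mm give or take 6, unmeasured: feel for them. Firm: 10 to 30 N per mm.
- organiser: Bystander: black plastic organiser box with closed flip-top lid, 154 by 114 by 70 mm, origin at the centre of its underside.
- tape_holder: Bystander: stainless steel tape roll holder, 120 by 60 by 72 mm, origin at the centre of its underside.
- folding_rule: Bystander: folded wooden rule, 230 by 16 by 14 mm, long along its x, origin at the centre of its underside.
- coaster: Bystander: round white ceramic coaster, 96 mm across, 9 mm tall, origin at the centre of its underside.

How it is judged:
By the outcome, as a careful person would: the job done as asked, in the order asked, and still so for the second after the job is handed in, with the robot touching nothing.
It also fails if it takes over 67 s, if anything falls off the work surface, if the arm or the gripper's body presses on something with over 40 N, if the wrist force passes 120 N, or if a joint passes its speed limit or range.

## Robot

A 7-joint arm with a two-finger parallel gripper is mounted at the origin on the work surface. World frame = base frame: x ahead of the robot, y to its left, z up, the work surface at z = 0. Lengths are in m, angles in degrees, forces in N, time in s.
With the tool pointing down it reaches from about 0.425 to 0.875 m from the base axis. Payload 4.7 kg.
Tool frame: the origin (TCP) lies at the very end of the fingers, on their centre line; the grasp point (between the pads) lies env.hold_point_z behind it (env.hold_point_z is the distance from the TCP to the grasp point, in m); z points along the fingers, y is the line along which they close (so a half turn about z gives the same grasp; the last joint's range is limited). The gripper opens to 87 mm and grips with 3 to 60 N. Pads are 19 mm wide; open, the fingers measure 117 mm over their backs; the gripper's body (75 mm by 190 mm) begins 51 mm behind the grasp point.
Start: joints at [66.927, 18.392, -4.016, 83.108, 1.295, 78.541, -3.26], TCP at [0.263, -0.594, 0.223] pointing down, gripper open.
Joint ranges: [-163.93, 163.93], [-17.29, 119.83], [-79.2, 71.16], [3.27, 140.29], [-89.18, 269.18], [5.43, 117.66], [-154.24, 154.24]. Speed limits (degrees/s): [147.25, 147.25, 180, 180, 180, 180, 180].

## Interface

Orientations are given as [roll, pitch, yaw] about the fixed x, y, z axes, in that order (R = Rz(yaw) Ry(pitch) Rx(roll)).
In Python, from cell import env gives the robot as it stands.
- The arm moves only by the shell command python3 -m jog 'ROWS' [FORCE]. ROWS is JSON, a list of rows, each an object with "dp": the shift along the tool's x, y, z in cm, a list of three; "twist": the turn about the tool's z in degrees; "fingers": the opening, from 0 (shut) to 1 (fully open). A call has 1 to 8 rows; each row is the pose to reach, as a shift and turn from the pose commanded when the call began, along the tool's axes at that moment; what a row does not reach only later rows make up. A row lasts 1/8 s, in which the tool goes at most 62.5 mm and 10.7 degrees, less where a joint would pass 70% of its speed; a pose out of reach is approached as far as the arm can. A call with a gripper value outside its range is refused whole. The fingers move at their own pace and stop on an object; FORCE is the grip in N (left out, the last holds). Time passes only in rows, so rows that repeat a pose let the fingers close. It gives the time, the measured TCP pose, the force, the opening and the grip force at its end, in the units of the state.
- env.get_obs(): the state, without advancing time (a new reading comes with each control period).
- env.read_camera(name): name is "scene" or "top" or "wrist"; returns a dict with "pixels" (480x640x3 uint8, blue, green, red), "depth" (480x640 float32, m along the optical axis (not along the pixel's ray), 0 where there is no reading), "fx", "fy", "cx", "cy" (pixels), "k1" (the pictures are not rectified: a ray, as slopes to the right and down, at radius r is drawn at 1 + k1 r^2 times it, then the intrinsics apply), "rvec" (rotation vector, rad) and "tvec" (3), from world to camera coordinates, as OpenCV has them. Camera axes: x right, y down, z forward; pixel columns grow to the right and rows downward; lengths in m; the calibration is good to about 2 mm. A picture is of the moment at which its call begins.
- env.sign_off(): hands the job in; it is judged then, once.
The state is a dict: "time_s": time; "qpos": joint angles; "joint_velocities": joint speeds; "effort": joint torques, N m; "tool_pos": TCP position; "tool_rot": TCP orientation; "force": force on the tool from outside, world axes, zero at the start; "wrist_torque": the same for the moment, N m; "grip_width": finger opening in m; "grasp_force": force on a finger pad.
Only numpy, scipy, OpenCV 4.12 (cv2) and the standard library are available. Lean on these libraries where they do the work, as an engineer would, in place of code of your own. Each camera call takes 0.05 s, during which the arm holds its last target. There are 200 camera calls.

## Working session

There is one attempt and no reset: what is moved stays moved. The work goes in short steps, Python scripts to look and compute and a shell command to move; the robot and the scene stay as the last step left them, time stands still between calls to the robot, and variables do not carry over. Pictures are saved under pics/ and viewed, at most 10 in all, crops included, and the job is handed in when it is done.

```bash
ls; mkdir -p pics; python3 - <<'E'
from cell import env
import cv2,numpy as np
o=env.get_obs();print({k:np.round(v,3).tolist() for k,v in o.items()},env.hold_point_z)
for n in("scene","top"):
    c=env.read_camera(n);cv2.imwrite(f"pics/{n}0.png",c["pixels"]);print(n,c["fx"],c["cx"],c["cy"],c["k1"],c["rvec"],c["tvec"],(c["depth"]>0).mean())
E
```

```text
pics
{'time_s': 0.0, 'qpos': [66.929, 18.441, -4.014, 83.176, 1.295, 78.541, -3.261], 'joint_velocities': [0.004, -0.086, 0.111, -0.018, 0.052, -0.084, 0.028], 'effort': [0.0, -49.129, -0.403, -31.253, -0.064, 0.044, 0.0], 'tool_pos': [0.263, -0.594, 0.221], 'tool_rot': [-179.888, 0.006, 23.879], 'force': [0.28, -0.203, 0.983], 'wrist_torque': [0.011, 0.002, -0.061], 'grasp_force': 0.0, 'grip_width': 0.087} 0.0187
scene 491.26779690595527 326.4605543728488 245.61993946923934 0.016935889864622498 [ 1.18948505  2.42901161 -0.89817544] [ 0.35856078 -0.29318756  1.33467542] 0.9959798177083333
top 564.3842408401355 314.1274032622175 243.0399518485396 0.05454094019526402 [ 2.20235342 -2.14752387  0.0986526 ] [0.02182038 0.6022609  1.02414639] 0.9957454427083333
```

View pics/top0.png

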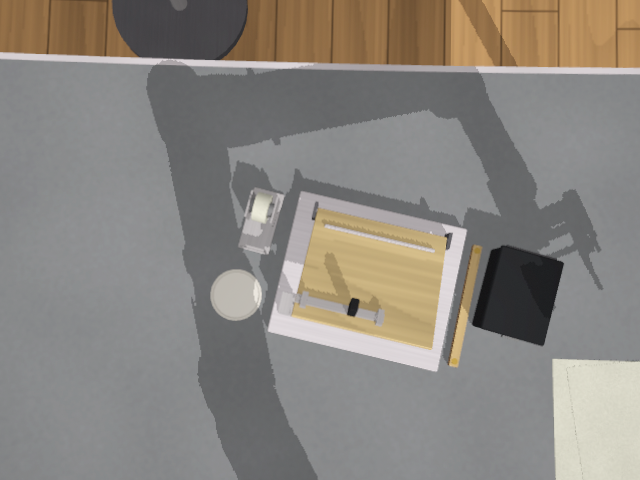

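View pics/scene0.png

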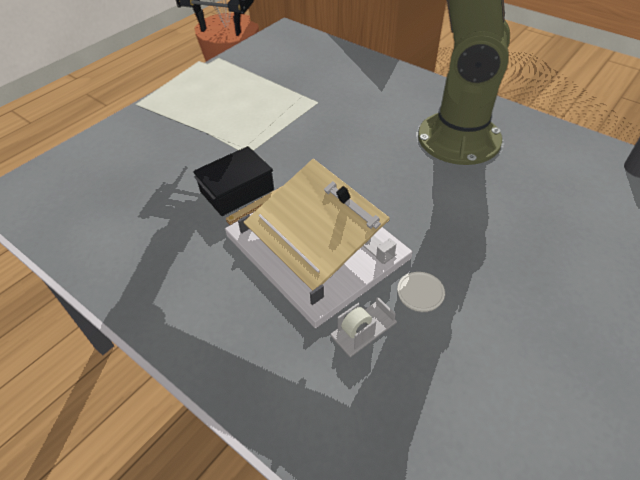

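The top view shows the slab corners at about (305,192), (466,229), (437,370) and (269,331), the knob at (353,307) and the keeper at (287,302). The scene view shows the board raised at the robot's side, with the keeper at (385,250).

```bash
cat > h.py <<'E'
from cell import env
import cv2,numpy as np
def cam(n):
    c=env.read_camera(n);c["R"]=cv2.Rodrigues(np.array(c["rvec"],float))[0];c["t"]=np.array(c["tvec"],float).ravel();return c
def ray(c,uv):
    d=(np.atleast_2d(uv)-[c["cx"],c["cy"]])/[c["fx"],c["fy"]];s=d.copy()
    for _ in range(8): s=d/(1+c["k1"]*(s**2).sum(1,keepdims=True))
    return np.c_[s,np.ones(len(s))]
def plane(c,uv,z):
    o=-c["R"].T@c["t"];d=ray(c,uv)@c["R"];return o+d*((z-o[2])/d[:,2])[:,None]
def pts(c,uv):
    uv=np.atleast_2d(uv);D=c["depth"][uv[:,1],uv[:,0]]
    return (ray(c,uv)*D[:,None]-c["t"])@c["R"]
def cloud(c):
    v,u=np.mgrid[0:480,0:640];uv=np.c_[u.ravel(),v.ravel()];return pts(c,uv).reshape(480,640,3)
E
python3 - <<'E'
from h import *
np.set_printoptions(precision=4,suppress=True)
c=cam("top");P=cloud(c)
q=plane(c,[(305,192),(466,229),(437,370),(269,331)],.026)
print(q,q.mean(0),np.linalg.norm(q-np.roll(q,-1,0),axis=1))
ex=(q[0]+q[1]-q[2]-q[3]);ey=(q[0]+q[3]-q[1]-q[2]);print(np.degrees([np.arctan2(ex[1],ex[0]),np.arctan2(-ey[0],ey[1])]))
yaw=np.mean([np.arctan2(ex[1],ex[0]),np.arctan2(-ey[0],ey[1])])
R=np.array([[np.cos(yaw),-np.sin(yaw),0],[np.sin(yaw),np.cos(yaw),0],[0,0,1]])
U=(P-[*q.mean(0)[:2],0])@R   # unit frame
# board plane fit: wood colour
hsv=cv2.cvtColor(c["pixels"],cv2.COLOR_BGR2HSV)
m=(hsv[...,1]>70)&(abs(U[...,0])<.14)&(abs(U[...,1])<.125)&(P[...,2]>.04)
A=U[m];co=np.linalg.lstsq(np.c_[A[:,:2],np.ones(len(A))],A[:,2],rcond=None)[0]
print("board",m.sum(),co,"tilt",np.arctan(-co[0]),A.min(0),A.max(0))
k=(c["pixels"].max(2)<60)&(abs(U[...,0])<.13)&(abs(U[...,1])<.1)&(U[...,0]<.05)
K=U[k];t=K[K[:,2]>K[:,2].max()-.006];print("knob",k.sum(),K.min(0),K.max(0),"top",len(t),t.mean(0), "world",t.mean(0)@R.T+[*q.mean(0)[:2],0])
for n,uv in dict(keeper=(287,300)).items(): print(n,U[uv[1],uv[0]])
s=cam("scene");S=(cloud(s)-[*q.mean(0)[:2],0])@R
k=(s["pixels"].max(2)<60)&(abs(S[...,0])<.13)&(abs(S[...,1])<.1)&(S[...,0]<.05)&(S[...,2]>.1)
K=S[k];t=K[K[:,2]>K[:,2].max()-.006];print("knob scene",k.sum(),K.min(0),K.max(0),t.mean(0))
m=(abs(S[...,0]+.075)<.03)&(abs(S[...,1]-.136)<.02)&(S[...,2]>.06);print("keeper scene",m.sum(),S[m].min(0),S[m].max(0),S[m].mean(0))
m=(abs(U[...,0]+.075)<.03)&(abs(U[...,1]-.136)<.02)&(U[...,2]>.06);print("keeper top",m.sum(),U[m].min(0),U[m].max(0),np.median(U[m],0))
print("yaw",np.degrees(yaw))
E
```

```text
[[ 0.6975  0.0566  0.026 ]
 [ 0.635  -0.2451  0.026 ]
 [ 0.3755 -0.1923  0.026 ]
 [ 0.4374  0.1157  0.026 ]] [ 0.5364 -0.0663  0.026 ] [0.3081 0.2649 0.3142 0.2667]
[-12.1692 -11.5351]
board 13974 [-0.5965  0.2683  0.1094] tilt 0.5378167784284328 [-0.094  -0.1182  0.0439] [0.1074 0.1232 1.0744]
knob 167 [-0.069   0.0208  0.13  ] [-0.0413  0.0939  1.0744] top 29 [-0.0503  0.0939  1.0744] world [0.5065 0.0359 1.0744]
keeper [-0.0707  0.137   0.0709]
knob scene 139 [-0.0672  0.0202  0.1266] [-0.04    0.0357  0.1615] [-0.0518  0.0281  0.1579]
keeper scene 324 [-0.0948  0.1161  0.0604] [-0.0451  0.1509  0.1289] [-0.071   0.1318  0.0906]
keeper top 342 [-0.0951  0.1161  0.0626] [-0.0451  0.1481  0.1292] [-0.0744  0.1334  0.0705]
yaw -11.852138931522651
```

```bash
python3 -m jog '[{"dp":[3,-3,-1]},{"dp":[8,-8,-3],"twist":5},{"dp":[13,-13,-3],"twist":12},{"dp":[18,-17.5,-3],"twist":20},{"dp":[23,-22.5,-3],"twist":28},{"dp":[28,-27,-3],"twist":33},{"dp":[32,-31,-3],"twist":35.7},{"dp":[35,-34,-3],"twist":35.7}]' 25
python3 -c "
from cell import env;o=env.get_obs();print(o['tool_pos'],o['tool_rot'],o['qpos'])"
```

```text
[ 0.26298777 -0.59406665  0.22187596] [-1.79933168e+02  4.63359630e-03  2.38820868e+01] [66.92567676 18.42336603 -4.01594309 83.14791174  1.29519459 78.54076498
 -3.26181961]validation failed for argument at $[0]...
```

```bash
python3 -m jog '[{"dp":[3,-3,-1],"twist":0,"fingers":1},{"dp":[8,-8,-3],"twist":5,"fingers":1},{"dp":[12,-12,-3],"twist":12,"fingers":1},{"dp":[16,-16,-3],"twist":20,"fingers":1},{"dp":[20,-20,-3],"twist":28,"fingers":1},{"dp":[24,-23.5,-3],"twist":33,"fingers":1},{"dp":[28,-27,-3],"twist":35.7,"fingers":1},{"dp":[32,-31,-3],"twist":35.7,"fingers":1}]' 25
```

```text
time_s: 1.2
tool_pos: [0.4306, -0.1799, 0.2526]
tool_rot: [180.0, -0.0, -11.9]
force: [0.3, -0.2, 0.1]
grip_width: 0.0867
grasp_force: 0.0
```

```bash
python3 -m jog '[{"dp":[1,-5,0],"twist":0,"fingers":1},{"dp":[2,-10,0],"twist":0,"fingers":1},{"dp":[2.7,-14,0],"twist":0,"fingers":1},{"dp":[2.9,-16.2,0],"twist":0,"fingers":1},{"dp":[2.9,-16.2,0],"twist":0,"fingers":1}]' 25
python3 - <<'E'
from h import *
np.set_printoptions(precision=4,suppress=True)
c=cam("wrist");cv2.imwrite("pics/w1.png",c["pixels"]);P=cloud(c)
th=np.radians(11.85);R=np.array([[np.cos(th),np.sin(th),0],[-np.sin(th),np.cos(th),0],[0,0,1]])
k=(c["pixels"].max(2)<60)&(P[...,2]>.11)&(P[...,2]<.175)
n,l,st,ce=cv2.connectedComponentsWithStats(k.astype(np.uint8))
for i in range(1,n):
    if st[i,4]>80:
        A=P[l==i]@R; print(st[i],ce[i],A.min(0),A.max(0)); t=A[A[:,2]>A[:,2].max()-.008]; print(len(t),t.mean(0),"world",t.mean(0)@R.T)
print(env.get_obs()["tool_pos"])
E
```

```text
time_s: 1.82
tool_pos: [0.4919, -0.0269, 0.2525]
tool_rot: [-180.0, 0.0, -11.6]
force: [0.4, -0.4, -0.7]
grip_width: 0.0869
grasp_force: 0.0
[ 0.4916 -0.0288  0.2524]
```

View pics/w1.png

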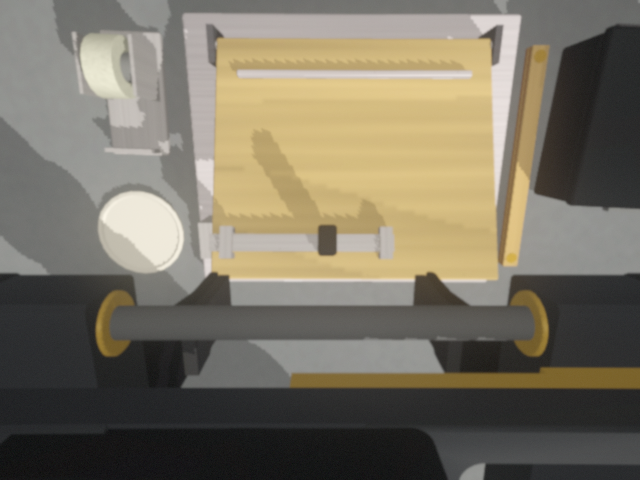

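The wrist view shows the board square to the tool, the knob at about (327,240), the keeper to its left at (208,240), and the organiser to the right.

```bash
python3 - <<'E'
from h import *
np.set_printoptions(precision=4,suppress=True)
c=cam("wrist");P=cloud(c)
print(c["pixels"][240,327],P[240,327],P[230,327],P[250,327])
th=np.radians(11.85);R=np.array([[np.cos(th),np.sin(th),0],[-np.sin(th),np.cos(th),0],[0,0,1]])
k=np.zeros((480,640),np.uint8);k[215:268,305:350]=(c["pixels"].max(2)<75)[215:268,305:350]
k=k.astype(bool);A=(P[k]-[.4916,-.0288,0])@R
v,u=np.nonzero(k);print(k.sum(),u.min(),u.max(),v.min(),v.max(),np.percentile(A,[2,50,98],axis=0))
print("top centre ray z=.158 rel. TCP, unit axes",(plane(c,[(u.mean(),v.mean())],.158)-[.4916,-.0288,0])@R)
rows=np.array([[327,a] for a in range(222,262,3)]);print(np.c_[rows,(pts(c,rows)-[.4916,-.0288,0])@R])
s=(P-[.5364,-.0663,0])@R
hs=cv2.cvtColor(c["pixels"],cv2.COLOR_BGR2HSV)
m=np.zeros_like(k);m[90:205,225:485]=True;m&=(hs[...,1]>70)&(P[...,2]>.03)&(P[...,2]<.2)
B=s[m];co=np.linalg.lstsq(np.c_[B[:,:2],np.ones(len(B))],B[:,2],rcond=None)[0];print("plane",co,np.arctan(-co[0]),m.sum())
e=s[262:285,240:480];e=e[(e[...,2]>.08)];print("free edge x,z",np.percentile(e,[2,50,98],axis=0))
E
```

```text
[69 81 90] [ 0.4913 -0.0335  0.1578] [ 0.4978 -0.0349  0.1547] [ 0.4843 -0.0321  0.159 ]Traceback (most recent call last):
  File "<stdin>", line 8, in <module>
    return umr_minimum(a, axis, None, out, keepdims, initial, where)
ValueError: zero-size array to reduction operation minimum which has no identity
```

```bash
python3 - <<'E'
from h import *
np.set_printoptions(precision=4,suppress=True)
c=cam("wrist");P=cloud(c);T=[.4916,-.0288,0]
th=np.radians(11.85);R=np.array([[np.cos(th),np.sin(th),0],[-np.sin(th),np.cos(th),0],[0,0,1]])
k=np.zeros((480,640),bool);k[215:268,305:350]=(P[215:268,305:350,2]>.148)
A=(P[k]-T)@R
v,u=np.nonzero(k);print(k.sum(),u.min(),u.max(),v.min(),v.max(),np.percentile(A,[2,50,98],axis=0),A.mean(0))
s=(P-[.5364,-.0663,0])@R
m=np.zeros_like(k);m[90:205,225:485]=True;m&=(P[...,2]>.03)&(P[...,2]<.2)
B=s[m];co=np.linalg.lstsq(np.c_[B[:,:2],np.ones(len(B))],B[:,2],rcond=None)[0];print("plane",co,np.arctan(-co[0]),m.sum())
E
```

```text
594 310 343 216 263 [[-0.0093 -0.0095  0.1529]
 [ 0.0012 -0.0022  0.1572]
 [ 0.0699  0.0044  0.4137]] [ 0.0027 -0.0024  0.1639]
plane [-0.3493 -0.0012  0.0952] 0.33600935640637153 29787
```

```bash
python3 -m jog '[{"dp":[-0.1,0.2,1],"twist":0,"fingers":0.55},{"dp":[-0.2,0.22,4],"twist":0,"fingers":0.55},{"dp":[-0.2,0.22,7],"twist":0,"fingers":0.55},{"dp":[-0.2,0.22,9.5],"twist":0,"fingers":0.55},{"dp":[-0.2,0.22,11],"twist":0,"fingers":0.55},{"dp":[-0.2,0.22,11.95],"twist":0,"fingers":0.55},{"dp":[-0.2,0.22,11.95],"twist":0,"fingers":0.55},{"dp":[-0.2,0.22,11.95],"twist":0,"fingers":0.55}]' 25
```

```text
time_s: 2.98
tool_pos: [0.49, -0.0306, 0.1339]
tool_rot: [180.0, -0.1, -11.8]
force: [-0.5, -0.1, -0.2]
grip_width: 0.0477
grasp_force: 0.0
```

```bash
python3 -m jog '[{"dp":[0,0,0],"twist":0,"fingers":0},{"dp":[0,0,0],"twist":0,"fingers":0},{"dp":[0,0,0],"twist":0,"fingers":0},{"dp":[0,0,0],"twist":0,"fingers":0},{"dp":[0,0,0],"twist":0,"fingers":0},{"dp":[0,0,0],"twist":0,"fingers":0}]' 25; python3 -c "
import math
for t in(.336,.28,.22,.16,.11,.06,.03,.0,-.03):
  h=.035;print(t,round(100*(-.175*math.cos(t)+h*math.sin(t)+.175*math.cos(.336)-h*math.sin(.336)),2),round(100*(.175*math.sin(t)+h*math.cos(t)-.175*math.sin(.336)-h*math.cos(.336)),2))"
```

```text
time_s: 3.72
tool_pos: [0.4894, -0.0305, 0.1331]
tool_rot: [180.0, -0.0, -11.8]
force: [0.6, -0.1, 0.5]
grip_width: 0.0137
grasp_force: 25.0
0.336 0.0 -0.0
0.28 -0.48 -0.87
0.22 -0.95 -1.84
0.16 -1.35 -2.83
0.11 -1.64 -3.67
0.06 -1.89 -4.53
0.03 -2.02 -5.05
0.0 -2.13 -5.57
-0.03 -2.23 -6.1
```

```bash
python3 -m jog '[{"dp":[-0.15,0,0.25],"twist":0,"fingers":0},{"dp":[-0.32,0,0.55],"twist":0,"fingers":0},{"dp":[-0.48,0,0.87],"twist":0,"fingers":0},{"dp":[-0.72,0,1.35],"twist":0,"fingers":0},{"dp":[-0.95,0,1.84],"twist":0,"fingers":0},{"dp":[-1.15,0,2.3],"twist":0,"fingers":0},{"dp":[-1.35,0,2.83],"twist":0,"fingers":0},{"dp":[-1.35,0,2.83],"twist":0,"fingers":0}]' 25
```

```text
time_s: 4.72
tool_pos: [0.4775, -0.028, 0.1052]
tool_rot: [-180.0, -0.2, -11.8]
force: [3.0, -0.0, 5.0]
grip_width: 0.0141
grasp_force: 25.0
```

```bash
python3 -m jog '[{"dp":[-0.15,0,0.4],"twist":0,"fingers":0},{"dp":[-0.29,0,0.84],"twist":0,"fingers":0},{"dp":[-0.4,0,1.2],"twist":0,"fingers":0},{"dp":[-0.45,0,1.4],"twist":0,"fingers":0},{"dp":[-0.45,0,1.4],"twist":0,"fingers":0},{"dp":[-0.45,0,1.4],"twist":0,"fingers":0}]' 25
python3 - <<'E'
from h import *
np.set_printoptions(precision=4,suppress=True)
c=cam("top");cv2.imwrite("pics/t2.png",cv2.resize(c["pixels"][170:390,240:500],None,fx=3,fy=3)[:600,:780]);P=cloud(c)
th=np.radians(11.85);R=np.array([[np.cos(th),np.sin(th),0],[-np.sin(th),np.cos(th),0],[0,0,1]])
U=(P-[.5364,-.0663,0])@R
m=(abs(U[...,0]-.03)<.03)&(abs(U[...,1]+.0)<.1)&(U[...,2]>.045)&(U[...,2]<.1)
B=U[m]
for _ in range(4):
    co=np.linalg.lstsq(np.c_[B[:,:2],np.ones(len(B))],B[:,2],rcond=None)[0];r=B[:,2]-np.c_[B[:,:2],np.ones(len(B))]@co;B=B[abs(r)<.003]
print(co,np.arctan(-co[0]),len(B))
f=[env.get_obs()["force"] for _ in range(3)];print(f)
m=(abs(U[...,0]+.075)<.03)&(abs(U[...,1]-.136)<.012)&(U[...,2]>.06)&(U[...,2]<.09);print("keeper",m.sum(),np.percentile(U[m],[2,50,98],axis=0))
E
```

```text
time_s: 5.48
tool_pos: [0.4736, -0.0271, 0.0919]
tool_rot: [-180.0, -0.2, -11.8]
force: [2.7, -1.7, 7.2]
grip_width: 0.0136
grasp_force: 25.0
[-0.0896 -0.0016  0.069 ] 0.08939456328496112 3356
[array([ 1.6122, -0.7602,  7.0177]), array([ 1.6122, -0.7602,  7.0177]), array([ 1.6122, -0.7602,  7.0177])]
keeper 234 [[-0.0929  0.1283  0.0659]
 [-0.0759  0.1379  0.0697]
 [-0.0585  0.1476  0.0733]]
```

```bash
python3 -m jog '[{"dp":[-0.1,0,0.3],"twist":0,"fingers":0},{"dp":[-0.18,0,0.6],"twist":0,"fingers":0},{"dp":[-0.24,0,0.85],"twist":0,"fingers":0},{"dp":[-0.29,0,1.05],"twist":0,"fingers":0},{"dp":[-0.32,0,1.15],"twist":0,"fingers":0},{"dp":[-0.32,0,1.15],"twist":0,"fingers":0},{"dp":[-0.32,0,1.15],"twist":0,"fingers":0}]' 25; python3 -m jog '[{"dp":[0,0,0.05],"twist":0,"fingers":0},{"dp":[-0.02,0,0.1],"twist":0,"fingers":0},{"dp":[-0.02,0,0.1],"twist":0,"fingers":0}]' 25;  python3 -m jog '[{"dp":[0,0,0.05],"twist":0,"fingers":0},{"dp":[-0.02,0,0.1],"twist":0,"fingers":0},{"dp":[-0.02,0,0.1],"twist":0,"fingers":0}]' 25
```

```text
time_s: 6.4
tool_pos: [0.4711, -0.0266, 0.0808]
tool_rot: [-180.0, -0.3, -11.8]
force: [2.6, -1.7, 8.3]
grip_width: 0.0136
grasp_force: 25.0
time_s: 6.78
tool_pos: [0.471, -0.0266, 0.0799]
tool_rot: [-180.0, -0.3, -11.8]
force: [3.2, -2.0, 9.0]
grip_width: 0.0139
grasp_force: 25.0
time_s: 7.15
tool_pos: [0.4708, -0.0265, 0.0789]
tool_rot: [180.0, -0.3, -11.8]
force: [2.4, -0.9, 10.5]
grip_width: 0.0138
grasp_force: 25.0
```

```bash
for i in 1; do python3 -m jog '[{"dp":[0,0,0.03],"twist":0,"fingers":0},{"dp":[0,0,0.03],"twist":0,"fingers":0},{"dp":[0,0,0.03],"twist":0,"fingers":0}]' 25; python3 -m jog '[{"dp":[-0.01,0,0.03],"twist":0,"fingers":0},{"dp":[-0.01,0,0.03],"twist":0,"fingers":0},{"dp":[-0.01,0,0.03],"twist":0,"fingers":0}]' 25; done | grep -E 'pos|force:'
```

```text
tool_pos: [0.4707, -0.0265, 0.0787]
force: [2.2, -0.2, 11.3]
grasp_force: 25.0
tool_pos: [0.4707, -0.0265, 0.0784]
force: [1.5, -0.8, 10.1]
grasp_force: 25.0
```

```bash
python3 -m jog '[{"dp":[0,0,0.03],"twist":0,"fingers":0},{"dp":[0,0,0.03],"twist":0,"fingers":0},{"dp":[0,0,0.03],"twist":0,"fingers":0}]' 25|grep -E 'pos|force:';python3 - <<'E'
from h import *
import numpy as np
f=[]
for i in range(12):
    env.read_camera("wrist");f.append(env.get_obs()["force"])
print(np.mean(f,0),np.std(f,0))
E
python3 -m jog '[{"dp":[-0.01,0,0.03],"twist":0,"fingers":0},{"dp":[-0.01,0,0.03],"twist":0,"fingers":0},{"dp":[-0.01,0,0.03],"twist":0,"fingers":0}]' 25|grep -E 'pos|force:'
python3 - <<'E'
from h import *
import numpy as np
f=[]
for i in range(12):
    env.read_camera("wrist");f.append(env.get_obs()["force"])
print(np.mean(f,0),np.std(f,0),env.get_obs()["tool_pos"])
E
```

```text
tool_pos: [0.4706, -0.0265, 0.0781]
force: [2.1, -0.7, 9.9]
grasp_force: 25.0
[ 1.83139172 -0.86929262 10.15189927] [0.66469777 0.44332995 0.45404292]
tool_pos: [0.4706, -0.0265, 0.0778]
force: [1.4, -1.0, 10.4]
grasp_force: 25.0
[ 2.2312379  -0.71627957 10.14087207] [0.42133025 0.49727604 0.53148637] [ 0.47056841 -0.02647998  0.07777326]
```

```bash
cat > f.py <<'E'
from h import *
f=[]
for i in range(6):
    env.read_camera("wrist");f.append(env.get_obs()["force"])
print(np.round(np.mean(f,0),2),np.round(env.get_obs()["tool_pos"],4),env.get_obs()["time_s"])
E
python3 -m jog '[{"dp":[0,0,0.03],"twist":0,"fingers":0},{"dp":[-0.01,0,0.06],"twist":0,"fingers":0},{"dp":[-0.02,0,0.1],"twist":0,"fingers":0},{"dp":[-0.02,0,0.1],"twist":0,"fingers":0}]' 25|grep force:;python3 f.py
python3 -m jog '[{"dp":[0,0,0.03],"twist":0,"fingers":0},{"dp":[-0.01,0,0.06],"twist":0,"fingers":0},{"dp":[-0.01,0,0.06],"twist":0,"fingers":0}]' 25|grep force:;python3 f.py
python3 -m jog '[{"dp":[0,0,0.02],"twist":0,"fingers":0},{"dp":[-0.01,0,0.05],"twist":0,"fingers":0},{"dp":[-0.01,0,0.05],"twist":0,"fingers":0}]' 25|grep force:;python3 f.py
```

```text
force: [1.9, -1.2, 10.8]
grasp_force: 25.0
[ 2.22 -0.56 10.17] [ 0.4704 -0.0264  0.0768] 10.65
force: [1.8, -1.4, 11.2]
grasp_force: 25.0
[ 1.94 -1.1  10.5 ] [ 0.4703 -0.0264  0.0762] 11.325
force: [1.7, -1.5, 10.2]
grasp_force: 25.0
[ 1.96 -1.04 10.27] [ 0.4702 -0.0264  0.0757] 12.0
```

```bash

python3 -m jog '[{"dp":[0,0,0.02],"twist":0,"fingers":0},{"dp":[-0.01,0,0.04],"twist":0,"fingers":0},{"dp":[-0.01,0,0.04],"twist":0,"fingers":0}]' 25|grep force:;python3 f.py
python3 -m jog '[{"dp":[0,0,0.02],"twist":0,"fingers":0},{"dp":[-0.01,0,0.04],"twist":0,"fingers":0},{"dp":[-0.01,0,0.04],"twist":0,"fingers":0}]' 25|grep force:;python3 f.py
python3 -m jog '[{"dp":[0,0,0.02],"twist":0,"fingers":0},{"dp":[0,0,0.03],"twist":0,"fingers":0},{"dp":[0,0,0.03],"twist":0,"fingers":0}]' 25|grep force:;python3 f.py
```

```text
force: [2.7, -0.7, 10.1]
grasp_force: 25.0
[ 2.01 -0.85 10.7 ] [ 0.4702 -0.0264  0.0753] 12.675
force: [2.0, -0.6, 11.0]
grasp_force: 25.0
[ 2.1  -0.72 10.68] [ 0.4701 -0.0264  0.075 ] 13.35
force: [2.1, -0.9, 10.4]
grasp_force: 25.0
[ 2.   -1.36 10.7 ] [ 0.4701 -0.0264  0.0747] 14.025
```

```bash

python3 -m jog '[{"dp":[0,0,0.02],"twist":0,"fingers":0},{"dp":[-0.01,0,0.04],"twist":0,"fingers":0},{"dp":[-0.01,0,0.04],"twist":0,"fingers":0}]' 25|grep force:;python3 f.py
python3 -m jog '[{"dp":[0,0,0.02],"twist":0,"fingers":0},{"dp":[0,0,0.03],"twist":0,"fingers":0},{"dp":[0,0,0.03],"twist":0,"fingers":0}]' 25|grep force:;python3 f.py
python3 -m jog '[{"dp":[0,0,0.02],"twist":0,"fingers":0},{"dp":[0,0,0.03],"twist":0,"fingers":0},{"dp":[0,0,0.03],"twist":0,"fingers":0}]' 25|grep force:;python3 f.py
```

```text
force: [2.7, 0.1, 11.0]
grasp_force: 25.0
[ 2.   -0.98 10.43] [ 0.47   -0.0264  0.0743] 14.7
force: [2.2, -0.1, 10.7]
grasp_force: 25.0
[ 1.68 -0.69 11.08] [ 0.47   -0.0264  0.074 ] 15.375
force: [2.1, -0.3, 10.4]
grasp_force: 25.0
[ 1.69 -0.67 10.83] [ 0.4699 -0.0263  0.0737] 16.05
```

```bash

python3 -m jog '[{"dp":[0,0,0.02],"twist":0,"fingers":0},{"dp":[-0.01,0,0.03],"twist":0,"fingers":0},{"dp":[-0.01,0,0.03],"twist":0,"fingers":0}]' 25|grep force:;python3 f.py
python3 -m jog '[{"dp":[0,0,0.02],"twist":0,"fingers":0},{"dp":[0,0,0.03],"twist":0,"fingers":0},{"dp":[0,0,0.03],"twist":0,"fingers":0}]' 25|grep force:;python3 f.py
python3 -m jog '[{"dp":[0,0,0.02],"twist":0,"fingers":0},{"dp":[0,0,0.03],"twist":0,"fingers":0},{"dp":[0,0,0.03],"twist":0,"fingers":0}]' 25|grep force:;python3 f.py
```

```text
force: [2.1, -0.7, 10.8]
grasp_force: 25.0
[ 1.61 -1.05 10.95] [ 0.4699 -0.0263  0.0734] 16.725
force: [2.6, -1.8, 10.2]
grasp_force: 25.0
[ 1.71 -1.09 10.92] [ 0.4698 -0.0263  0.0731] 17.4
force: [1.9, -0.3, 10.9]
grasp_force: 25.0
[ 1.71 -0.94 11.11] [ 0.4698 -0.0263  0.0728] 18.075
```

```bash

python3 -m jog '[{"dp":[0,0,0.02],"twist":0,"fingers":0},{"dp":[0,0,0.03],"twist":0,"fingers":0},{"dp":[0,0,0.03],"twist":0,"fingers":0}]' 25|grep force:;python3 f.py
cat > tilt.py <<'E'
from h import *
np.set_printoptions(precision=4,suppress=True)
th=np.radians(11.85);R=np.array([[np.cos(th),np.sin(th),0],[-np.sin(th),np.cos(th),0],[0,0,1]])
for n in("top","scene"):
    c=cam(n);P=cloud(c)
    U=(P-[.5364,-.0663,0])@R
    m=(abs(U[...,0]-.00)<.06)&(abs(U[...,1])<.1)&(U[...,2]>.04)&(U[...,2]<.09)
    B=U[m]
    for _ in range(5):
        co=np.linalg.lstsq(np.c_[B[:,:2],np.ones(len(B))],B[:,2],rcond=None)[0];r=B[:,2]-np.c_[B[:,:2],np.ones(len(B))]@co;B=B[abs(r)<.002]
    print(n,co,"tilt",np.arctan(-co[0]),len(B))
    cv2.imwrite(f"pics/{n}_{env.get_obs()['time_s']:.1f}.png",c["pixels"])
    m=(abs(U[...,0]+.075)<.03)&(abs(U[...,1]-.136)<.012)&(U[...,2]>.06)&(U[...,2]<.09);print("keeper",m.sum(),np.percentile(U[m],[2,50,98],axis=0)[:,2])
E
python3 tilt.py; ls pics
```

```text
force: [2.7, -0.9, 10.5]
grasp_force: 25.0
[ 1.9  -0.72 10.86] [ 0.4697 -0.0263  0.0725] 18.75
top [ 0.0202 -0.0005  0.0582] tilt -0.02019699167756822 3964
keeper 235 [0.0658 0.0695 0.0734]
scene [ 0.0213 -0.0003  0.0588] tilt -0.02133205668391308 3343
keeper 163 [0.0619 0.0701 0.0731]
scene0.png
scene_18.9.png
t2.png
top0.png
top_18.8.png
w1.png
```

```bash

python3 -m jog '[{"dp":[0,0,0.02],"twist":0,"fingers":0},{"dp":[0,0,0.04],"twist":0,"fingers":0},{"dp":[0,0,0.04],"twist":0,"fingers":0}]' 25|grep force:;python3 f.py
python3 -m jog '[{"dp":[0,0,0.02],"twist":0,"fingers":0},{"dp":[0,0,0.03],"twist":0,"fingers":0},{"dp":[0,0,0.03],"twist":0,"fingers":0}]' 25|grep force:;python3 f.py
```

```text
force: [2.3, -1.8, 11.0]
grasp_force: 25.0
[ 1.64 -0.76 11.12] [ 0.4697 -0.0263  0.072 ] 19.525
force: [1.2, -2.1, 11.7]
grasp_force: 25.0
[ 1.37 -0.8  11.33] [ 0.4697 -0.0263  0.0717] 20.2
```

```bash

python3 -m jog '[{"dp":[0,0,0.01],"twist":0,"fingers":0},{"dp":[0,0,0.03],"twist":0,"fingers":0},{"dp":[0,0,0.03],"twist":0,"fingers":0}]' 25|grep force:;python3 f.py
```

```text
force: [0.7, -1.0, 11.7]
grasp_force: 25.0
[ 1.22 -0.85 11.38] [ 0.4696 -0.0263  0.0714] 20.875
```

```bash

python3 -m jog '[{"dp":[0,0,0.01],"twist":0,"fingers":0},{"dp":[0,0,0.03],"twist":0,"fingers":0},{"dp":[0,0,0.03],"twist":0,"fingers":0}]' 25|grep force:;python3 f.py
```

```text
force: [0.4, -1.1, 11.0]
grasp_force: 25.0
[ 1.03 -0.83 11.33] [ 0.4696 -0.0263  0.0711] 21.55
```

```bash

python3 -m jog '[{"dp":[0,0,0.01],"twist":0,"fingers":0},{"dp":[0,0,0.03],"twist":0,"fingers":0},{"dp":[0,0,0.03],"twist":0,"fingers":0}]' 25|grep force:;python3 f.py
```

```text
force: [0.6, -1.0, 10.1]
grasp_force: 25.0
[ 1.   -0.67 11.01] [ 0.4695 -0.0263  0.0708] 22.225
```

```bash

python3 -m jog '[{"dp":[0,0,0.01],"twist":0,"fingers":0},{"dp":[0,0,0.02],"twist":0,"fingers":0},{"dp":[0,0,0.02],"twist":0,"fingers":0}]' 25|grep force:;python3 f.py
```

```text
force: [1.1, -1.4, 12.4]
grasp_force: 25.0
[ 0.62 -0.93 11.64] [ 0.4695 -0.0263  0.0706] 22.9
```

```bash

python3 -m jog '[{"dp":[0,0,0.01],"twist":0,"fingers":0},{"dp":[0,0,0.02],"twist":0,"fingers":0},{"dp":[0,0,0.02],"twist":0,"fingers":0}]' 25|grep force:;python3 f.py
```

```text
force: [0.7, -1.2, 12.4]
grasp_force: 25.0
[ 0.34 -0.47 13.41] [ 0.4695 -0.0263  0.0706] 23.575
```

```bash

python3 -m jog '[{"dp":[0,0,0.01],"twist":0,"fingers":0},{"dp":[0,0,0.02],"twist":0,"fingers":0},{"dp":[0,0,0.02],"twist":0,"fingers":0}]' 25|grep force:;python3 f.py; python3 tilt.py
```

```text
force: [0.3, -1.0, 14.5]
grasp_force: 25.0
[-0.59 -0.42 13.89] [ 0.4695 -0.0262  0.0706] 24.25
top [ 0.031  -0.0014  0.0572] tilt -0.0309613958580107 3965
keeper 233 [0.066  0.0699 0.0733]
scene [0.0311 0.0013 0.0578] tilt -0.031050569276208577 3215
keeper 158 [0.0617 0.0701 0.0733]
```

```bash

python3 -m jog '[{"dp":[0,-0.1,0],"twist":0,"fingers":0},{"dp":[0,-0.2,0],"twist":0,"fingers":0},{"dp":[0,-0.3,0],"twist":0,"fingers":0},{"dp":[0,-0.4,0],"twist":0,"fingers":0},{"dp":[0,-0.4,0],"twist":0,"fingers":0}]' 25|grep force:;python3 f.py
python3 -m jog '[{"dp":[0,-0.1,0],"twist":0,"fingers":0},{"dp":[0,-0.2,0],"twist":0,"fingers":0},{"dp":[0,-0.3,0],"twist":0,"fingers":0},{"dp":[0,-0.3,0],"twist":0,"fingers":0}]' 25|grep force:;python3 f.py
```

```text
force: [0.6, -2.1, 14.8]
grasp_force: 25.0
[-0.32 -1.85 14.32] [ 0.4702 -0.0228  0.0705] 25.275
force: [-0.6, -1.5, 15.6]
grasp_force: 25.0
[-0.84 -1.67 14.52] [ 0.4709 -0.0198  0.0706] 26.075
```

```bash

python3 -m jog '[{"dp":[0,-0.1,0],"twist":0,"fingers":0},{"dp":[0,-0.2,0],"twist":0,"fingers":0},{"dp":[0,-0.2,0],"twist":0,"fingers":0}]' 25|grep -E "force:|pos"
```

```text
tool_pos: [0.4713, -0.0178, 0.0706]
force: [-1.0, -1.6, 13.2]
grasp_force: 25.0
```

```bash

python3 -m jog '[{"dp":[0,-0.1,0],"twist":0,"fingers":0},{"dp":[0,-0.2,0],"twist":0,"fingers":0},{"dp":[0,-0.2,0],"twist":0,"fingers":0}]' 25|grep -E "force:|pos"
```

```text
tool_pos: [0.4717, -0.0159, 0.0706]
force: [0.3, -0.9, 15.2]
grasp_force: 25.0
```

```bash

python3 -m jog '[{"dp":[0,-0.1,0],"twist":0,"fingers":0},{"dp":[0,-0.2,0],"twist":0,"fingers":0},{"dp":[0,-0.2,0],"twist":0,"fingers":0}]' 25|grep -E "force:|pos"; python3 f.py
```

```text
tool_pos: [0.4721, -0.0139, 0.0705]
force: [-0.4, -0.8, 15.0]
grasp_force: 25.0
[-0.96 -1.46 14.67] [ 0.4721 -0.0139  0.0705] 27.5
```

```bash

python3 -m jog '[{"dp":[0,-0.1,0],"twist":0,"fingers":0},{"dp":[0,-0.2,0],"twist":0,"fingers":0},{"dp":[0,-0.3,0],"twist":0,"fingers":0},{"dp":[0,-0.4,0],"twist":0,"fingers":0},{"dp":[0,-0.4,0],"twist":0,"fingers":0}]' 25|grep -E "force:|pos"
```

```text
tool_pos: [0.4729, -0.01, 0.0705]
force: [-0.5, -2.0, 15.3]
grasp_force: 25.0
```

```bash

python3 -m jog '[{"dp":[0,-0.1,0],"twist":0,"fingers":0},{"dp":[0,-0.2,0],"twist":0,"fingers":0},{"dp":[0,-0.3,0],"twist":0,"fingers":0},{"dp":[0,-0.4,0],"twist":0,"fingers":0},{"dp":[0,-0.4,0],"twist":0,"fingers":0}]' 25|grep -E "force:|pos"
```

```text
tool_pos: [0.4738, -0.006, 0.0705]
force: [-0.7, -1.1, 15.4]
grasp_force: 25.0
```

```bash

python3 -m jog '[{"dp":[0,-0.1,0],"twist":0,"fingers":0},{"dp":[0,-0.2,0],"twist":0,"fingers":0},{"dp":[0,-0.3,0],"twist":0,"fingers":0},{"dp":[0,-0.4,0],"twist":0,"fingers":0},{"dp":[0,-0.4,0],"twist":0,"fingers":0}]' 25|grep -E "force:|pos"; python3 f.py
```

```text
tool_pos: [0.4746, -0.0021, 0.0706]
force: [-0.7, -2.0, 15.6]
grasp_force: 25.0
[-0.67 -1.95 14.58] [ 0.4746 -0.0021  0.0705] 29.675
```

```bash

python3 -m jog '[{"dp":[0,-0.1,0],"twist":0,"fingers":0},{"dp":[0,-0.2,0],"twist":0,"fingers":0},{"dp":[0,-0.3,0],"twist":0,"fingers":0},{"dp":[0,-0.4,0],"twist":0,"fingers":0},{"dp":[0,-0.4,0],"twist":0,"fingers":0}]' 25|grep -E "force:|pos"
```

```text
tool_pos: [0.4754, 0.0018, 0.0706]
force: [-0.4, -1.0, 15.0]
grasp_force: 25.0
```

```bash

python3 -m jog '[{"dp":[0,-0.05,0],"twist":0,"fingers":0},{"dp":[0,-0.1,0],"twist":0,"fingers":0},{"dp":[0,-0.15,0],"twist":0,"fingers":0},{"dp":[0,-0.15,0],"twist":0,"fingers":0}]' 25|grep -E "force:|pos"
```

```text
tool_pos: [0.4757, 0.0032, 0.0705]
force: [-0.6, -2.7, 14.4]
grasp_force: 25.0
```

```bash

python3 -m jog '[{"dp":[0,-0.05,0],"twist":0,"fingers":0},{"dp":[0,-0.1,0],"twist":0,"fingers":0},{"dp":[0,-0.1,0],"twist":0,"fingers":0}]' 25|grep -E "force:|pos"; python3 f.py
```

```text
tool_pos: [0.4759, 0.0042, 0.0706]
force: [-1.2, -2.1, 15.3]
grasp_force: 25.0
[-0.36 -1.63 14.92] [0.4759 0.0042 0.0705] 31.475
```

```bash

python3 -m jog '[{"dp":[0,-0.05,0],"twist":0,"fingers":0},{"dp":[0,-0.1,0],"twist":0,"fingers":0},{"dp":[0,-0.1,0],"twist":0,"fingers":0}]' 25|grep -E "force:|pos"
```

```text
tool_pos: [0.4761, 0.0052, 0.0705]
force: [-0.6, -1.8, 14.8]
grasp_force: 25.0
```

```bash

python3 -m jog '[{"dp":[0,-0.05,0],"twist":0,"fingers":0},{"dp":[0,-0.1,0],"twist":0,"fingers":0},{"dp":[0,-0.1,0],"twist":0,"fingers":0}]' 25|grep -E "force:|pos"; python3 f.py
```

```text
tool_pos: [0.4763, 0.0061, 0.0705]
force: [-0.3, -1.9, 14.3]
grasp_force: 25.0
[-0.81 -1.76 15.11] [0.4763 0.0061 0.0705] 32.525
```

```bash

python3 -m jog '[{"dp":[0,-0.05,0],"twist":0,"fingers":0},{"dp":[0,-0.1,0],"twist":0,"fingers":0},{"dp":[0,-0.1,0],"twist":0,"fingers":0}]' 25|grep -E "force:|pos"; python3 f.py
```

```text
tool_pos: [0.4763, 0.0062, 0.0705]
force: [-0.8, -2.8, 15.5]
grasp_force: 25.0Traceback (most recent call last):
  File "f.py", line 4, in <module>
    env.read_camera("wrist");f.append(env.get_obs()["force"])
    ~~~~~~~~~~~~~~~^^^^^^^^^
ValueError: 200 camera calls are used up
```

The camera calls are used up. The tool stopped advancing at y=0.0062, so this is likely the end stop. I'll confirm with one small push.

```bash

python3 -m jog '[{"dp":[0,-0.03,0],"twist":0,"fingers":0},{"dp":[0,-0.07,0],"twist":0,"fingers":0},{"dp":[0,-0.07,0],"twist":0,"fingers":0},{"dp":[0,-0.07,0],"twist":0,"fingers":0}]' 25|grep -E "force:|pos"; python3 -c "
from cell import env;print(env.get_obs()['force'])"
```

```text
tool_pos: [0.4763, 0.0062, 0.0705]
force: [-2.1, -4.2, 15.5]
grasp_force: 25.0
[-2.12687799 -4.20332284 15.47795121]
```

```bash

python3 -m jog '[{"dp":[0,0.02,-0.03],"twist":0,"fingers":0},{"dp":[0,0.05,-0.06],"twist":0,"fingers":0},{"dp":[0,0.07,-0.1],"twist":0,"fingers":0},{"dp":[0,0.07,-0.13],"twist":0,"fingers":0},{"dp":[0,0.07,-0.16],"twist":0,"fingers":0},{"dp":[0,0.07,-0.19],"twist":0,"fingers":0},{"dp":[0,0.07,-0.19],"twist":0,"fingers":0}]' 25|grep -E "force:|pos"
```

```text
tool_pos: [0.4763, 0.0061, 0.0715]
force: [3.0, -4.6, 8.2]
grasp_force: 25.0
```

```bash

python3 -m jog '[{"dp":[0,0,-0.03],"twist":0,"fingers":0},{"dp":[0,0,-0.06],"twist":0,"fingers":0},{"dp":[0,0,-0.06],"twist":0,"fingers":0}]' 25|grep -E "force:|pos"
```

```text
tool_pos: [0.4763, 0.0062, 0.0717]
force: [3.9, -3.8, 5.1]
grasp_force: 25.0
```

```bash

python3 -m jog '[{"dp":[0,0,-0.03],"twist":0,"fingers":0},{"dp":[0,0,-0.06],"twist":0,"fingers":0},{"dp":[0,0,-0.06],"twist":0,"fingers":0}]' 25|grep -E "force:|pos"
```

```text
tool_pos: [0.4763, 0.0062, 0.0719]
force: [6.2, -3.5, 0.0]
grasp_force: 25.0
```

```bash

python3 -m jog '[{"dp":[0.05,0,0],"twist":0,"fingers":0},{"dp":[0.05,0,0],"twist":0,"fingers":0.3},{"dp":[0.05,0,0],"twist":0,"fingers":0.45},{"dp":[0.05,0,0],"twist":0,"fingers":0.45},{"dp":[0.05,0,0],"twist":0,"fingers":0.45}]' 3
```

```text
time_s: 35.75
tool_pos: [0.4744, 0.008, 0.0713]
tool_rot: [180.0, 0.0, -11.8]
force: [-0.2, -0.8, 0.5]
grip_width: 0.0382
grasp_force: 0.0
```

```bash

python3 -m jog '[{"dp":[0,0.1,-1],"twist":0,"fingers":0.45},{"dp":[0,0.1,-3],"twist":0,"fingers":0.45},{"dp":[0,0.1,-6],"twist":0,"fingers":0.45},{"dp":[0,0.1,-9],"twist":0,"fingers":0.45},{"dp":[0,0.1,-12],"twist":0,"fingers":0.45},{"dp":[0,0.1,-14],"twist":0,"fingers":0.45},{"dp":[0,0.1,-15],"twist":0,"fingers":0.45},{"dp":[0,0.1,-15],"twist":0,"fingers":0.45}]' 3
python3 -c "
from cell import env;print(env.sign_off())"
```

```text
time_s: 36.75
tool_pos: [0.4749, 0.0068, 0.2221]
tool_rot: [180.0, -0.1, -11.8]
force: [-0.4, -1.1, -0.3]
grip_width: 0.0392
grasp_force: 0.0
the job is handed in; nothing more can be done
None
```

The job is handed in at 36.8 s: the board was pressed onto its rests, the bolt slid to its end stop under the keeper, and the arm withdrew clear; the rests took about 4 N and the keeper about 9 N by my estimate, but I had used up the camera calls, so the lock after release is inferred from force readings rather than seen.

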